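# Fit the filter cassette into the bench dust extractor

### The job

Fit the orange filter cassette into the green dust extractor: holding it tail-up, slide its thin nose under the yellow lip until you feel the stop, then swing the tail down and press it until the red catch snaps over it and the cassette lies flat and fully home. The frame with the lip is clamped wherever the last user left it along its rails, so go by feel, do not force the nose against the stop (a gentle push is plenty), and leave the grey cassette and everything else on the bench where it is.

Things in the scene. Friction and masses are not known exactly. Their poses are not given: they have to be found in the camera images.
- cassette: new filter cassette: orange frame, pale pleats, black handle, about 0.25 kg, 160 mm long (x), 104 wide (y), flat on the bench. Origin: centre of underside; z up, -x to the nose, +x to the tail. Underside flat. Nose tongue: x -80 to -52, 6 thick, 100 wide. Middle: x -52 to 68, 14 thick. Tail ledge: x 68 to 80, 8 thick.
- cassette_handle (a point): middle of the cassette's black handle, 41 mm above its underside: a bar across the top, 12 mm thick in the cassette's x, 64 long in y, 26 to 54 above the underside, on two thin posts at its ends (open beneath). Pinch its two broad faces, closing along the cassette's x. Axes as the cassette's.
- cassette_nose (a point): bottom edge of the cassette's nose, mid-width: 80 mm from its origin along -x. Axes as the cassette's.
- cassette_tail (a point): bottom edge of the cassette's tail, mid-width: 80 mm from its origin along +x. Axes as the cassette's.
- extractor: the dust extractor's green cabinet, fixed, 280 (x) x 170 (y) x 60 mm. Origin: centre of its underside; z up; +x from the lip end to the catch end. On it an aluminium seat frame (lip, stop, far wall, catch) is clamped on rails: the whole frame sits anywhere within 24 mm of nominal along the extractor's x, fixed in each run. This shift is not measured: feel or see it.
- seat_nominal (a point): nominal place of the seated cassette's origin (a point fixed to the cabinet, without the shift): 4 mm from the extractor's origin along -x, at the seat floor, 68 mm above the bench. Axes as the extractor's; the seated cassette's axes are parallel to them. Low side walls 11 mm high stand 56 mm to each side in y.
- lip_nominal (a point): nominal middle of the yellow lip's lower edge (without the shift): x -65, z 84 mm in the extractor's frame. The lip is 5 mm thick; beneath it is a slot 16 mm high, open to +x, that ends at the solid stop wall 20 mm further along -x. Tail up by 0.2 to 0.28 rad, the nose slides in to the stop. About 5 N shows the stop; over 15 N is forcing.
- wall_nominal (a point): nominal middle of the far wall's top inner edge (without the shift): x 76.5, z 89 mm in the extractor's frame, 21 above the seat floor. Stop to far wall is 161.5 mm for a 160 mm cassette, so the tail goes down inside the wall only when the nose is at the stop.
- catch (a joint): sprung red catch in the middle of the far wall, m: 0 sprung out, to 0.007 pushed back. 34 mm wide; its tip is 4 mm proud of the wall, 10.5 above the seat floor, with a steep bevel up to 19 above it. The tail pushes it back 4 mm, then it springs to 0 over the tail ledge. Spring 5.6 to 8.8 N; pressing straight down on the middle part near the tail takes about 8 to 18 N.
- old_cassette: the used cassette: same shape and size as cassette but with a grey frame and dirty brown pleats. A bystander lying flat on the bench, not to be fitted or shifted. Origin: centre of its underside.
- glue_bottle: bystander: white glue bottle with yellow label and blue cap, 60 mm diameter, 170 tall, upright. Origin: centre of its base.
- bar_clamp: bystander: bar clamp lying flat, 300 mm steel bar, orange and black jaws, about 200 mm across, 28 high. Origin: under the middle of the bar, which runs along x.
- tape_measure: bystander: yellow tape measure, 70 x 36 x 64 mm. Origin: centre of its base.
- offcut: bystander: wood offcut, 130 x 45 x 22 mm. Origin: centre of its base.
- screw_jar: bystander: clear screw jar with black lid, 64 mm diameter, 75 tall. Origin: centre of its base.
- mallet: bystander: hammer lying flat, about 300 mm long along its own x. Origin: underside.

How it is judged:
By the outcome, as a careful person would: the job done as asked, in the order asked, and still so for the second after the job is handed in, with the robot touching nothing.
It also fails if it takes over 51 s, if anything falls off the work surface, if the arm or the gripper's body presses on something with over 40 N, if the wrist force passes 120 N, or if a joint passes its speed limit or range.

### The arm

A 6-joint arm with a two-finger parallel gripper is mounted at the origin on the work surface. World frame = base frame: x ahead of the robot, y to its left, z up, the work surface at z = 0. Lengths are in m, angles in rad, forces in N, time in s.
With the tool pointing down it reaches from about 0.35 to 0.85 m from the base axis. Payload 8.1 kg.
Tool frame: the origin (TCP) lies at the very end of the fingers, on their centre line; the grasp point (between the pads) lies 19 mm behind it; z points along the fingers, y is the line along which they close (so a half turn about z gives the same grasp; the last joint's range is limited). The gripper opens to 93 mm and grips with 3 to 60 N. Pads are 15 mm wide; open, the fingers measure 128 mm over their backs; the gripper's body (75 mm by 188 mm) begins 65 mm behind the grasp point.
Start: joints at [1.195, 0.13, 1.488, -0, 1.523, -0.085], TCP at [0.172, 0.575, 0.219] pointing down, gripper open.
Joint ranges: [-2.96, 2.96], [-0.89, 2.26], [0.02, 2.5], [-1.34, 4.48], [0, 2.73], [-2.66, 2.66]. Speed limits (rad/s): [2.39, 2.39, 2.79, 3.14, 3.14, 3.14].

### API

Orientations are given as a rotation vector (axis times angle).
In Python, from plant import read_state, eyes, workorder gives the robot as it stands. The module is installed in compiled form; this text tells all that it offers.
- The arm moves only by the tool play_rows, never from a script. Its argument "targets" is one flat list of numbers, 4 for each row, row after row: the shift along the tool's x, y, z in cm, then the turn about the tool's z in degrees. In form: [dx, dy, dz, roll, dx, dy, dz, roll, ...]. A call has 1 to 8 rows; each row is the pose to reach, as a shift and turn from the pose commanded when the call began, along the tool's axes at that moment; what a row does not reach only later rows make up. A row lasts 1/12 s, in which the tool goes at most 41.7 mm and 7.16 degrees, less where a joint would pass 70% of its speed; a pose out of reach is approached as far as the arm can. A call with a gripper value outside its range is refused whole. "grip" is the finger opening in cm, from 0 to 9.3, set as the call begins (left out, the last holds). The fingers move at their own pace and stop on an object; "grip_force" is the grip in N (left out, the last holds). Time passes only in rows, so rows that repeat a pose let the fingers close. It gives the time, the measured TCP pose, the force, the opening and the grip force at its end, in the units of the state.
- read_state(): the state, without advancing time (a new reading comes with each control period).
- eyes.read_camera(name): name is "scene" or "top"; returns a dict with "image" (384x512x3 uint8, red, green, blue), "vfov" (degrees; the focal length in pixels is half the picture's height over the tangent of half this angle, whatever the lens; pixels are square), "cx", "cy" (the principal point, pixels), "cam_to_world" (4x4, takes a point from camera to world coordinates). Camera axes: x right, y up, looking along -z (the intrinsics and any distortion apply to the point x, -y, -z); pixel columns grow to the right and rows downward; lengths in m; the calibration is good to about 2 mm. A picture is of the moment at which its call begins. There is no depth.
- workorder.close_job(): hands the job in; it is judged then, once.
The state is a dict: "t": time; "q": joint angles; "dq": joint speeds; "joint_torque": joint torques, N m; "tool_pos": TCP position; "orientation": TCP orientation; "force": force on the tool from outside, world axes, zero at the start; "wrist_torque": the same for the moment, N m; "opening": finger opening in m; "gripper_force": force on a finger pad.
Only numpy, scipy, OpenCV 4.12 (cv2) and the standard library are available. Lean on these libraries where they do the work, as an engineer would, in place of code of your own. Each camera call takes 0.05 s, during which the arm holds its last target. There are 200 camera calls.

## Working session

There is one attempt and no reset: what is moved stays moved. The work goes in short steps, Python scripts to look and compute and a tool call to move; the robot and the scene stay as the last step left them, time stands still between calls to the robot, and variables do not carry over. Pictures are saved under pics/ and viewed, at most 10 in all, crops included, and the job is handed in when it is done.

Besides the shell and the picture viewer there is one more tool, called after ">>>" as name(argument=value, ...) on one line, values as JSON. play_rows: Moves the arm, as the interface text tells. Its arguments: {"type":"object","properties":{"targets":{"type":"array"},"grip":{"type":"number"},"grip_force":{"type":"number"}},"required":["targets"]}

```bash
mkdir -p pics
python3 - <<'E'
from plant import read_state, eyes
import cv2, numpy as np
s=read_state(); print({k:np.round(v,3).tolist() for k,v in s.items()})
for n in("scene","top"):
    c=eyes.read_camera(n); print({k:(np.round(v,4).tolist()) for k,v in c.items() if k!="image"})
    cv2.imwrite(f"pics/{n}0.png",c["image"][:,:,::-1]); np.savez(f"{n}0.npz",**c)
E
```

```text
{'t': 0.0, 'q': [1.195, 0.131, 1.489, 0.0, 1.523, -0.085], 'dq': [0.0, -0.0, 0.001, -0.0, 0.001, -0.0], 'joint_torque': [0.002, -55.982, -49.178, 0.077, 0.035, -0.0], 'tool_pos': [0.172, 0.574, 0.218], 'orientation': [-0.455, -3.108, 0.003], 'force': [0.264, -0.331, -0.402], 'wrist_torque': [-0.012, 0.016, 0.01], 'gripper_force': 0.0, 'opening': 0.093}
{'vfov': 50.7644, 'cx': 249.2673, 'cy': 191.9442, 'cam_to_world': [[-0.3422, -0.5935, 0.7285, 1.4575], [0.9396, -0.2141, 0.2669, 0.285], [-0.0025, 0.7759, 0.6309, 0.8122], [0.0, 0.0, 0.0, 1.0]]}
{'vfov': 46.5406, 'cx': 260.7584, 'cy': 194.8153, 'cam_to_world': [[-0.0011, 0.9876, -0.1568, 0.3423], [-1.0, -0.0013, -0.0012, -0.0305], [-0.0014, 0.1568, 0.9876, 1.5956], [0.0, 0.0, 0.0, 1.0]]}
```

View pics/top0.png

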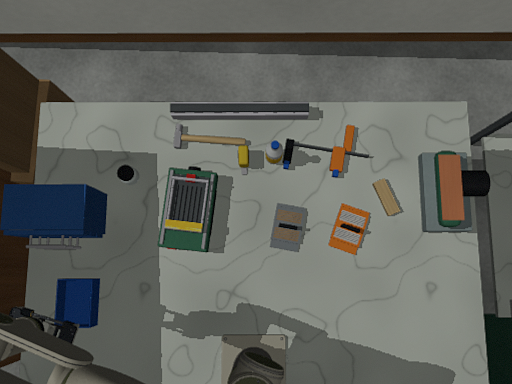

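View pics/scene0.png

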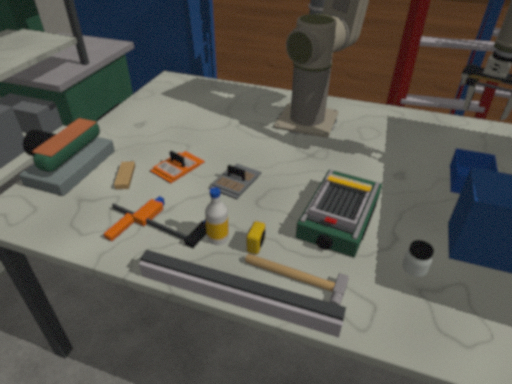

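The top view shows the extractor at (187,208), with the yellow lip near the robot and the red catch at the far end. The orange cassette is at (350,228), the grey one at (289,226). I'll zoom in on both.

```bash
cat > h.py <<'E'
import numpy as np, cv2
def load(n): return dict(np.load(n))
def ray(c,u,v):
    f=c["image"].shape[0]/2/np.tan(np.radians(c["vfov"])/2)
    d=np.array([(u-c["cx"])/f,-(v-c["cy"])/f,-1.]); T=c["cam_to_world"]
    return T[:3,3],T[:3,:3]@d
def onz(c,u,v,z):
    o,d=ray(c,u,v); return o+d*(z-o[2])/d[2]
def proj(c,p):
    f=c["image"].shape[0]/2/np.tan(np.radians(c["vfov"])/2); T=c["cam_to_world"]
    q=T[:3,:3].T@(np.array(p)-T[:3,3]); return np.array([c["cx"]-f*q[0]/q[2],c["cy"]+f*q[1]/q[2]])
E
python3 - <<'E'
from h import *
t=load("top0.npz");s=load("scene0.npz")
def crop(c,u,v,w,h,k): return cv2.resize(c["image"][v:v+h,u:u+w,::-1],None,fx=k,fy=k,interpolation=cv2.INTER_CUBIC)
a=crop(t,150,155,80,110,5);b=crop(t,320,195,60,65,5);d=crop(s,140,135,130,70,3)
I=np.zeros((600,800,3),np.uint8); I[:550,:400]=a; I[:325,400:700]=b; I[330:540,400:790]=d
cv2.imwrite("pics/z.png",I)
# orange mask
h=cv2.cvtColor(t["image"],cv2.COLOR_RGB2HSV)
m=cv2.inRange(h,(5,150,90),(18,255,255)); m[:,:320]=0;m[:,385:]=0;m[:195]=0
m=cv2.morphologyEx(m,cv2.MORPH_CLOSE,np.ones((9,9)))
p=max(cv2.findContours(m,0,2)[0],key=cv2.contourArea)
box=cv2.boxPoints(cv2.minAreaRect(p)); print(box)
P=np.array([onz(t,u,v,.012) for u,v in box]);print(P, P.mean(0),np.linalg.norm(np.diff(P,axis=0),axis=1))
E
```

```text
[[327.60004 245.20003]
 [341.60004 203.20003]
 [369.50006 212.50002]
 [355.50006 254.50002]]
[[ 0.41342627 -0.26405778  0.012     ]
 [ 0.56292116 -0.31783778  0.012     ]
 [ 0.52929836 -0.41636547  0.012     ]
 [ 0.38079063 -0.3613283   0.012     ]] [ 0.47160911 -0.33989733  0.012     ] [0.1588742  0.10410666 0.15837814]
```

View pics/z.png

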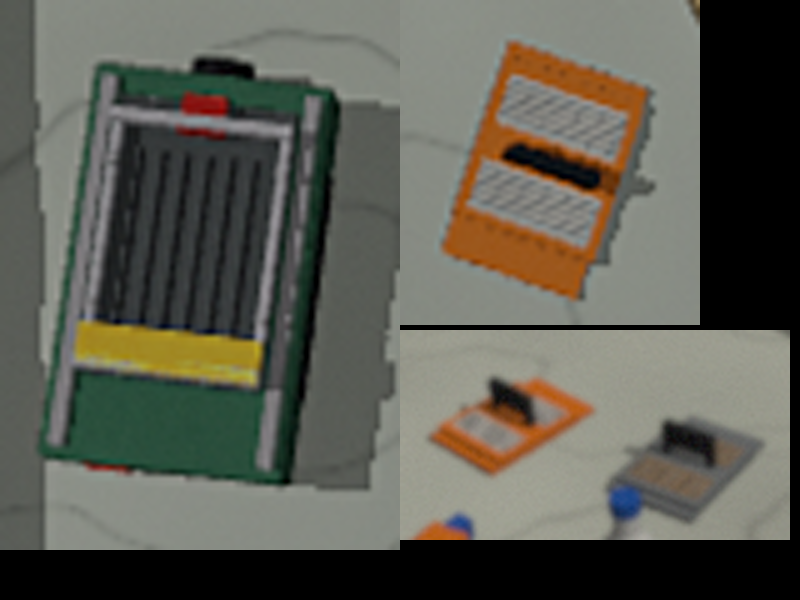

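The crop shows the cassette nose (the wide orange margin) towards the robot and its tail away, with the black handle near (350,228). The extractor's lip lies near the robot, and its top corners are visible at crop (100,62), (335,90), (290,482) and (42,452).

Run:
```python
from h import *
t=load("top0.npz");s=load("scene0.npz")
g=lambda u,v:(u/5+150-.4,v/5+155-.4)
# handle top: black blob
for c,(u0,u1,v0,v1),n in((t,(335,365,212,245),"top"),(s,(165,190,148,168),"scene")):
    m=(c["image"].max(2)<50).astype(np.uint8); k=np.zeros_like(m);k[v0:v1,u0:u1]=m[v0:v1,u0:u1]
    v,u=np.nonzero(k); r=cv2.minAreaRect(np.c_[u,v].astype(np.float32)); print(n,len(u),u.mean(),v.mean(),r, onz(c,u.mean(),v.mean(),.047))
P=np.array([onz(t,*g(*p),.060) for p in((100,62),(335,90),(290,482),(42,452))]); print("cab",P,P.mean(0))
for a,b in((3,0),(2,1)): d=P[a]-P[b]; d=P[b]-P[a]; print(np.degrees(np.arctan2(d[1],d[0])),np.linalg.norm(d))
for a,b in((1,0),(2,3)): d=P[b]-P[a]; print(np.degrees(np.arctan2(d[1],d[0]))-90,np.linalg.norm(d))
# yellow lip
h=cv2.cvtColor(t["image"],cv2.COLOR_RGB2HSV)
m=cv2.inRange(h,(22,150,90),(35,255,255)); m[:,:155]=0;m[:,220:]=0;m[:200]=0
v,u=np.nonzero(m); r=cv2.minAreaRect(np.c_[u,v].astype(np.float32)); print("lip",r); 
b=cv2.boxPoints(r); L=np.array([onz(t,*p,.089) for p in b]); print(L,L.mean(0))
m=cv2.inRange(h,(0,150,70),(4,255,255))|cv2.inRange(h,(175,150,70),(180,255,255)); m[:,:180]=0;m[:,205:]=0;m[:170]=0;m[190:]=0
v,u=np.nonzero(m);print("catch",len(u),u.min(),u.max(),v.min(),v.max(),onz(t,u.mean(),v.max()+.5,.085))
```

```text
top 68 350.44117647058823 227.77941176470588 ((350.1357421875, 227.61990356445312), (18.969371795654297, 3.6324329376220703), 19.653823852539062) [ 0.47189734 -0.33962253  0.047     ]
scene 71 176.5211267605634 157.59154929577466 ((176.89999389648438, 158.1999969482422), (16.099689483642578, 5.813776969909668), 26.56505012512207) [ 0.48506477 -0.33039137  0.047     ]
cab [[0.68558785 0.29209607 0.06      ]
 [0.66524887 0.12641616 0.06      ]
 [0.39204229 0.15321527 0.06      ]
 [0.41262143 0.32336614 0.06      ]] [0.53887511 0.22377341 0.06      ]
-6.535114705727204 0.27475168142740164
-5.60227840445271 0.2745178012826281
-6.998653931747441 0.16692366132176206
-6.896220933801132 0.17139084714963204
lip ((183.46923828125, 224.74620056152344), (37.08638381958008, 8.31032657623291), 7.125016689300537)
[[0.47323536 0.29669597 0.089     ]
 [0.50121691 0.29411631 0.089     ]
 [0.48543278 0.16905465 0.089     ]
 [0.45754535 0.17199151 0.089     ]] [0.4793576  0.23296461 0.089     ]
catch 42 186 195 174 181 [0.62884381 0.21443395 0.085     ]
```

```bash
cat >> h.py <<'E'
from scipy.spatial.transform import Rotation as Ro
from plant import read_state
def go(*tg):
    """world targets (x,y,z,yaw deg of the tool-y (closing) line) -> tool-frame shifts in cm and roll from the measured pose"""
    s=read_state(); R=Ro.from_rotvec(s["orientation"]).as_matrix(); p=np.array(s["tool_pos"])
    print("t",s["t"],"pos",np.round(p,4),"F",np.round(s["force"],1),"op",round(float(s["opening"]),4),"q6",np.round(s["q"],2)[5],"tilt",np.round(R[:2,2],4))
    a=np.degrees(np.arctan2(R[1,1],R[0,1])); print("tool-y line yaw",a); print("tool x,y",R[:,0].round(3),R[:,1].round(3))
    for g in tg:
        d=(R.T@(np.array(g[:3])-p))*100; r=(a-g[3]+90)%180-90  # tool z down: +roll = -yaw
        print(np.round(d,2),"roll",round(r,1))
E
python3 -c "
from h import *
go((.5,.2,.2,70.2),(.472,-.34,.15,70.2),(.472,-.34,.022,70.2))"
```

```text
t 0.1 pos [0.1718 0.5743 0.2177] F [0.4 0.1 0.2] op 0.0927 q6 -0.09 tilt [-0.0006 -0.0015]
tool-y line yaw 73.33802658612214
tool x,y [-0.958  0.287  0.   ] [ 0.287  0.958 -0.002]
[-42.17 -26.45   1.81] roll 3.1
[-54.98 -78.98   6.89] roll 3.1
[-54.98 -78.96  19.69] roll 3.1
```

>>> play_rows(targets=[-42,-26,1.8,3,-42,-26,1.8,3,-42,-26,1.8,3,-42,-26,1.8,3,-42,-26,1.8,3,-42,-26,1.8,3,-42,-26,1.8,3,-42,-26,1.8,3], grip=9.3)

```text
t: 0.77
tool_pos: [0.3938, 0.3238, 0.2062]
orientation: [-0.536, -3.095, 0.0]
force: [0.9, -0.0, 0.2]
opening: 0.0931
gripper_force: 0.0
```

```bash
python3 -c "
from h import *
go((.5,.2,.2,70.2),(.472,-.34,.15,70.2),(.472,-.34,.022,70.2))"
```

```text
t 0.7667 pos [0.3938 0.3238 0.2062] F [ 0.9 -0.   0.2] op 0.0931 q6 -0.64 tilt [-0.0003 -0.0002]
tool-y line yaw 70.35324430698923
tool x,y [-0.942  0.336  0.   ] [ 0.336  0.942 -0.   ]
[-14.16  -8.09   0.62] roll 0.2
[-29.68 -59.88   5.62] roll 0.2
[-29.69 -59.88  18.42] roll 0.2
```

>>> play_rows(targets=[-29.7,-59.9,5.6,0,-29.7,-59.9,5.6,0,-29.7,-59.9,5.6,0,-29.7,-59.9,5.6,0,-29.7,-59.9,5.6,0,-29.7,-59.9,5.6,0,-29.7,-59.9,5.6,0,-29.7,-59.9,5.6,0])

```text
t: 1.43
tool_pos: [0.4314, -0.0062, 0.1784]
orientation: [0.536, 3.095, 0.0]
force: [1.7, 0.2, -0.5]
opening: 0.0928
gripper_force: 0.0
```

```bash
python3 -c "
from h import *
go((.472,-.34,.12,70.2),(.472,-.34,.022,70.2))"
```

```text
t 1.4333 pos [ 0.4314 -0.0062  0.1784] F [ 1.7  0.2 -0.5] op 0.0928 q6 -1.36 tilt [0.0001 0.    ]
tool-y line yaw 70.34676072817929
tool x,y [-0.942  0.336 -0.   ] [0.336 0.942 0.   ]
[-15.05 -30.07   5.84] roll 0.1
[-15.05 -30.07  15.64] roll 0.1
```

>>> play_rows(targets=[-15,-30,5.8,0,-15,-30,5.8,0,-15,-30,5.8,0,-15,-30,5.8,0,-15,-30,5.8,0,-15,-30,5.8,0,-15,-30,5.8,0,-15,-30,5.8,0])

```text
t: 2.1
tool_pos: [0.4709, -0.3323, 0.121]
orientation: [-0.537, -3.095, -0.001]
force: [0.5, -0.1, 0.4]
opening: 0.0931
gripper_force: 0.0
```

>>> play_rows(targets=[-1,-4,0.6,0,-1,-4,0.6,0,-1,-4,0.6,0])

```text
t: 2.35
tool_pos: [0.466, -0.3728, 0.1142]
orientation: [-0.541, -3.092, -0.002]
force: [0.8, 0.2, 0.9]
opening: 0.0929
gripper_force: 0.0
```

Run:
```python
from h import *
from plant import eyes
go((.472,-.34,.12,70.2),(.472,-.34,.022,70.2))
c=eyes.read_camera("scene"); np.savez("s1.npz",**c)
cv2.imwrite("pics/s1.png",cv2.resize(c["image"][90:220,110:270,::-1],None,fx=4,fy=4,interpolation=cv2.INTER_CUBIC))
```

```text
t 2.35 pos [ 0.466  -0.3728  0.1142] F [0.8 0.2 0.9] op 0.0929 q6 -1.98 tilt [-0.002   0.0019]
tool-y line yaw 70.14189481403172
tool x,y [-0.941  0.34   0.003] [0.34  0.941 0.001]
[ 0.55  3.29 -0.58] roll -0.1
[0.52 3.28 9.22] roll -0.1
```

View pics/s1.png

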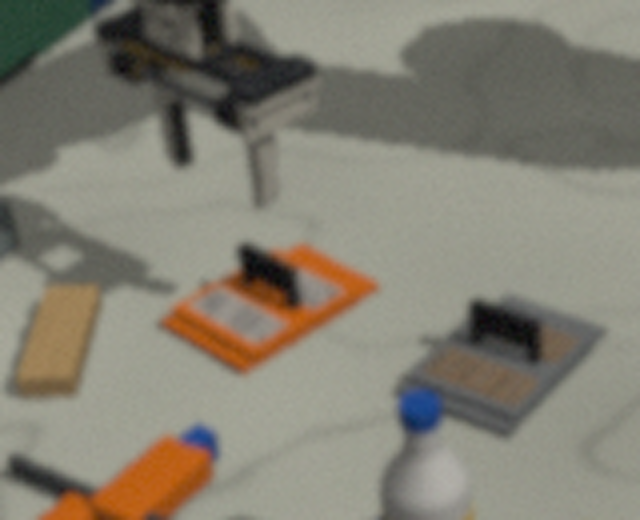

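The picture shows the gripper above and beside the orange cassette. Its fingers open along the black handle at (270,275) in the crop. I overshot 3 cm in tool y, so I'll correct that, then descend.

>>> play_rows(targets=[0.5,3.3,-0.6,0,0.5,3.3,-0.6,0,0.5,3.3,-0.6,0,0.5,3.3,3,0,0.5,3.3,6,0,0.5,3.3,8.3,0,0.5,3.3,9.2,0,0.5,3.3,9.2,0])

```text
t: 3.07
tool_pos: [0.4721, -0.3366, 0.0212]
orientation: [-0.534, -3.091, -0.004]
force: [-0.6, -0.3, 0.7]
opening: 0.0928
gripper_force: 0.0
```

>>> play_rows(targets=[0,0,0,0,0,0,0,0,0,0,0,0,0,0,0,0,0,0,0,0,0,0,0,0], grip=5, grip_force=15)

```text
t: 3.57
tool_pos: [0.4744, -0.3393, 0.0252]
orientation: [0.536, 3.094, -0.002]
force: [-1.3, -0.3, 5.0]
opening: 0.0639
gripper_force: 15.0
```

Run:
```python
from h import *
from plant import eyes
go((.472,-.34,.22,70.2))
c=eyes.read_camera("scene"); np.savez("s2.npz",**c)
cv2.imwrite("pics/s2.png",cv2.resize(c["image"][90:220,110:270,::-1],None,fx=4,fy=4,interpolation=cv2.INTER_CUBIC))
```

```text
t 3.5667 pos [ 0.4744 -0.3393  0.0252] F [-1.3 -0.3  5. ] op 0.0639 q6 -1.94 tilt [ 0.0015 -0.0013]
tool-y line yaw 70.33353786729793
tool x,y [-0.942  0.337 -0.002] [ 0.337  0.942 -0.001]
[  0.17  -0.17 -19.48] roll 0.1
```

View pics/s2.png

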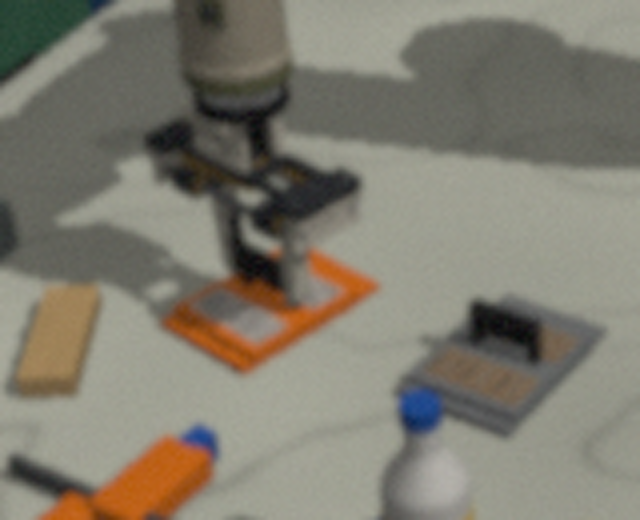

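The picture shows the fingers holding both ends of the orange cassette's handle (opening 63.9 mm). Grip harder and lift.

>>> play_rows(targets=[0,0,-0.5,0,0,0,-2,0,0,0,-4,0,0,0,-7,0,0,0,-10,0,0,0,-13,0,0,0,-15,0,0,0,-15,0], grip_force=30)

```text
t: 4.28
tool_pos: [0.4759, -0.3405, 0.1799]
orientation: [0.535, 3.088, -0.007]
force: [0.4, -0.7, -0.5]
opening: 0.0637
gripper_force: 30.0
```

Run:
```python
from h import *
from plant import eyes
# ramp pose: cassette tail over cabinet's lip end: extractor centre, yaw
e=np.array([.539,.226]); a=np.radians(-6.9); ex=np.array([np.cos(a),np.sin(a)])
h=e+ex*(-.140-.050)      # handle 50 mm outside the cabinet end
print("handle",h)
go((*h,.16,83.1),(.44,-.05,.18,83.1))
c=eyes.read_camera("scene")
cv2.imwrite("pics/s3.png",cv2.resize(c["image"][60:220,110:310,::-1],None,fx=3,fy=3,interpolation=cv2.INTER_CUBIC))
```

```text
handle [0.35037611 0.248826  ]
t 4.2833 pos [ 0.4759 -0.3405  0.1799] F [ 0.4 -0.7 -0.5] op 0.0637 q6 -1.94 tilt [ 0.0064 -0.0055]
tool-y line yaw 70.34092431423485
tool x,y [-0.942  0.336 -0.008] [ 0.336  0.942 -0.003]
[31.66 51.28  1.59] roll -12.8
[13.15 26.14 -0.19] roll -12.8
```

View pics/s3.png

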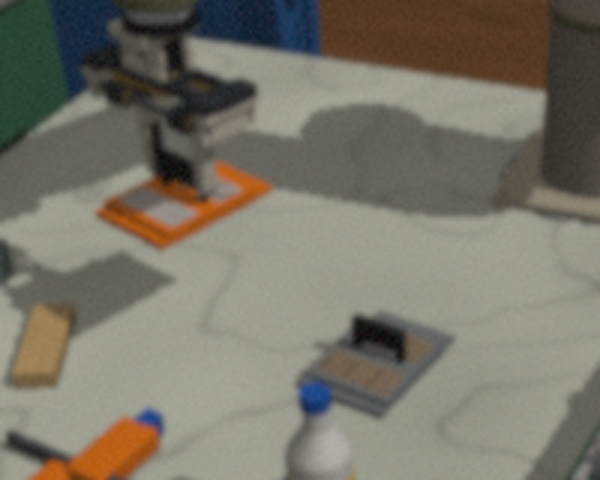

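The orange cassette is lifted level and cleanly held. The fixed cabinet's near end can tip it tail-up in the grip. I'll carry it there.

>>> play_rows(targets=[3,5,0.2,-3,6,10,0.3,-6,9,15,0.5,-9,12,19.5,0.6,-12.8,15,24.3,0.8,-12.8,18,29.2,1,-12.8,21,34,1.1,-12.8,24,39,1.2,-12.8])

```text
t: 5.0
tool_pos: [0.4025, -0.0108, 0.1623]
orientation: [-0.189, -3.133, -0.001]
force: [0.9, 1.0, -0.8]
opening: 0.0639
gripper_force: 30.0
```

```bash
python3 -c "
from h import *
go((.3504,.2488,.12,83.1),(.3504,.2488,.0725,83.1))"
```

```text
t 5.0 pos [ 0.4025 -0.0108  0.1623] F [ 0.9  1.  -0.8] op 0.0639 q6 -1.6 tilt [-0.0033  0.0006]
tool-y line yaw 83.10048978886657
tool x,y [-0.993  0.12   0.003] [0.12  0.993 0.   ]
[ 8.28 25.15  4.27] roll 0.0
[ 8.26 25.15  9.02] roll 0.0
```

>>> play_rows(targets=[8.2,25,3.2,0,8.2,25,3.2,0,8.2,25,3.2,0,8.2,25,3.2,0,8.2,25,3.2,0,8.2,25,3.2,0,8.2,25,3.2,0,8.2,25,3.2,0])

```text
t: 5.67
tool_pos: [0.3503, 0.2476, 0.1299]
orientation: [-0.181, -3.132, 0.002]
force: [0.1, -0.9, -2.4]
opening: 0.0639
gripper_force: 30.0
```

```bash
python3 -c "
from h import *
go((.3504,.2488,.09,83.1),(.3504,.2488,.0725,83.1))"
```

```text
t 5.6667 pos [0.3503 0.2476 0.1299] F [ 0.1 -0.9 -2.4] op 0.0639 q6 -0.96 tilt [-0.0044 -0.0011]
tool-y line yaw 83.39781614817359
tool x,y [-0.993  0.115  0.004] [ 0.115  0.993 -0.002]
[-0.02  0.13  3.99] roll 0.3
[-0.02  0.13  5.74] roll 0.3
```

>>> play_rows(targets=[0,0.1,2,0,0,0.1,3.5,0,0,0.1,4.3,0,0,0.1,4.6,0,0,0.1,4.9,0,0,0.1,4.9,0])

```text
t: 6.17
tool_pos: [0.3533, 0.2456, 0.0838]
orientation: [-0.189, -3.135, 0.001]
force: [0.4, -0.2, -1.1]
opening: 0.064
gripper_force: 30.0
```

>>> play_rows(targets=[0,0,0.3,0,0,0,0.6,0,0,0,0.9,0,0,0,0.9,0])

```text
t: 6.5
tool_pos: [0.3534, 0.2465, 0.0754]
orientation: [-0.189, -3.136, -0.002]
force: [-4.9, 1.0, 5.8]
opening: 0.0635
gripper_force: 30.0
```

Run:
```python
from h import *
from plant import eyes
go((.3504,.2488,.16,83.1))
c=eyes.read_camera("scene")
np.savez("s4.npz",**c)
cv2.imwrite("pics/s4.png",cv2.resize(c["image"][90:260,270:420,::-1],None,fx=3.5,fy=3.5,interpolation=cv2.INTER_CUBIC))
```

```text
t 6.5 pos [0.3534 0.2465 0.0754] F [-4.9  1.   5.8] op 0.0635 q6 -0.96 tilt [-0.0002  0.001 ]
tool-y line yaw 83.10460063311919
tool x,y [-0.993  0.12   0.   ] [0.12  0.993 0.001]
[ 0.33  0.2  -8.46] roll 0.0
```

View pics/s4.png

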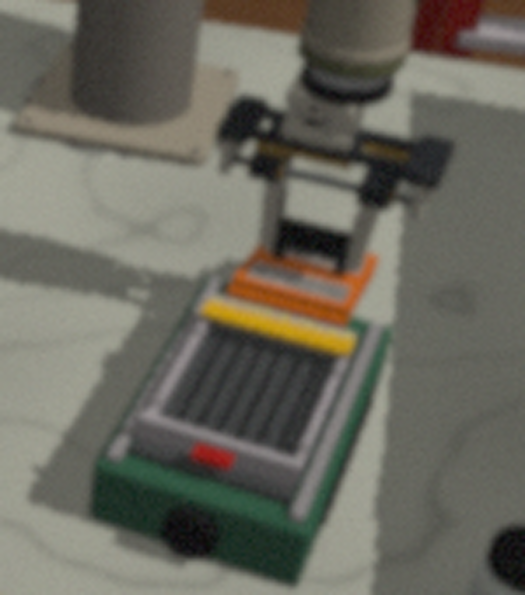

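>>> play_rows(targets=[0,0,0.1,0,0,0,0.2,0,0,0,0.3,0,0,0,0.3,0])

```text
t: 6.88
tool_pos: [0.3532, 0.2465, 0.0726]
orientation: [-0.189, -3.135, -0.001]
force: [-8.1, 0.6, 7.7]
opening: 0.0637
gripper_force: 30.0
```

>>> play_rows(targets=[0,0,-2,0,0,0,-5,0,0,0,-8,0,0,0,-11,0,0,0,-13,0,0,0,-13,0,0,0,-13,0])

```text
t: 7.47
tool_pos: [0.3544, 0.2464, 0.2028]
orientation: [0.189, 3.133, 0.002]
force: [-0.5, -0.3, -2.8]
opening: 0.0638
gripper_force: 30.0
```

Run:
```python
from h import *
from plant import eyes
go((.3504,.2488,.16,83.1))
c=eyes.read_camera("scene"); t=eyes.read_camera("top")
np.savez("s5.npz",**c);np.savez("t5.npz",**t)
a=cv2.resize(c["image"][70:210,280:400,::-1],None,fx=4,fy=4,interpolation=cv2.INTER_CUBIC)
b=cv2.resize(t["image"][180:310,140:220,::-1],None,fx=4,fy=4,interpolation=cv2.INTER_CUBIC)
I=np.zeros((600,800,3),np.uint8);I[:560,:480]=a;I[:520,480:]=b
cv2.imwrite("pics/s5.png",I)
```

```text
t 7.4667 pos [0.3544 0.2464 0.2028] F [-0.5 -0.3 -2.8] op 0.0638 q6 -0.96 tilt [0.0027 0.0013]
tool-y line yaw 83.09932686064494
tool x,y [-0.993  0.12  -0.003] [0.12  0.993 0.002]
[0.43 0.18 4.28] roll -0.0
```

View pics/s5.png

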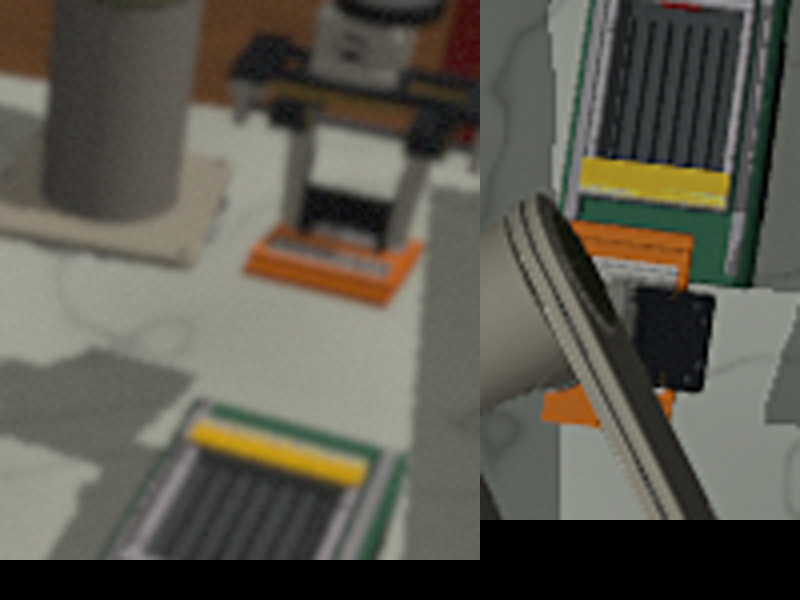

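The picture shows the cassette held tail-up and clear. The tail's bottom edge runs from (245,273) to (385,303) in the left crop. The nose edge is near (605,422) and the tail edge near (631,228) in the right crop.

Run:
```python
from h import *
s=load("s5.npz");t=load("t5.npz")
g=read_state(); p=np.array(g["tool_pos"]); a=np.radians(-6.9); ex=np.array([np.cos(a),np.sin(a),0]); ey=np.array([-ex[1],ex[0],0])
def hit(c,u,v):
    o,d=ray(c,u,v); k=((p-o)@ey)/(d@ey); q=o+k*d-p; return q@ex,q[2]
S=lambda u,v:(u/4+280-.4,v/4+70-.4); T=lambda u,v:((u-480)/4+140-.4,v/4+180-.4)
# scene ray runs nearly in this plane: instead intersect with x known as function of tilt -> search 1D by projection
P0=p+np.array([0,0,.019])
def pt(x,z,th,y=0):  # cassette coords -> world; grasp at (0,~.044)
    dx=x*np.cos(th)-(z-.044)*np.sin(th); dz=x*np.sin(th)+(z-.044)*np.cos(th); return P0+ex*dx+ey*y+np.array([0,0,dz])
for th in(0,.1,.2,.25,.3):
    print(th,"tail bottom L/R",proj(s,pt(.08,0,th,-.052)).round(1),proj(s,pt(.08,0,th,.052)).round(1),"| top: tail",proj(t,pt(.08,.008,th)).round(1),"nose",proj(t,pt(-.08,.006,th)).round(1))
print("meas",S(245,273),S(385,303),"top tail",T(631,228),"nose",T(605,422))
```

```text
0 tail bottom L/R [338.4 144.2] [374.1 153.1] | top: tail [176.9 237. ] nose [169.4 288.3]
0.1 tail bottom L/R [338.4 142.4] [374.3 151.3] | top: tail [176.6 235.8] nose [170.1 286.8]
0.2 tail bottom L/R [338.5 140.4] [374.7 149.3] | top: tail [176.2 234.8] nose [170.8 285.1]
0.25 tail bottom L/R [338.6 139.3] [374.9 148.2] | top: tail [176.  234.5] nose [171.2 284.2]
0.3 tail bottom L/R [338.7 138.1] [375.1 147. ] | top: tail [175.7 234.2] nose [171.5 283.2]
meas (340.85, 137.85) (375.85, 145.35) top tail (177.35, 236.6) nose (170.85, 285.1)
```

```bash
cat >> h.py <<'E'
def E(X,z): return (.539+.9928*X,.2258-.1201*X,z,83.1)
E
python3 -c "
from h import *
go(E(.029,.16),E(.029,.12),E(-.003,.12))"
```

```text
t 7.5667 pos [0.3528 0.2457 0.2002] F [-0.5 -0.4 -2.6] op 0.0639 q6 -0.96 tilt [-0.0017 -0.001 ]
tool-y line yaw 83.11612994523652
tool x,y [-0.993  0.12   0.002] [ 0.12   0.993 -0.001]
[-21.63   0.26   3.98] roll 0.0
[-21.64   0.26   7.98] roll 0.0
[-18.44   0.26   7.99] roll 0.0
```

>>> play_rows(targets=[-3,0,0,0,-7,0.1,0.5,0,-11,0.1,1.5,0,-15,0.2,3,0,-18.5,0.3,4,0,-21,0.3,4,0,-21.6,0.3,4,0,-21.6,0.3,4,0])

```text
t: 8.23
tool_pos: [0.568, 0.2224, 0.1587]
orientation: [-0.19, -3.132, 0.003]
force: [0.1, 0.2, -1.2]
opening: 0.0641
gripper_force: 30.0
```

Run:
```python
from h import *
from plant import eyes
go(E(.029,.12),E(-.003,.12))
c=eyes.read_camera("scene"); t=eyes.read_camera("top")
np.savez("s6.npz",**c);np.savez("t6.npz",**t)
a=cv2.resize(c["image"][90:240,290:400,::-1],None,fx=4,fy=4,interpolation=cv2.INTER_CUBIC)
b=cv2.resize(t["image"][155:265,145:230,::-1],None,fx=4,fy=4,interpolation=cv2.INTER_CUBIC)
I=np.zeros((600,800,3),np.uint8);I[:600,:440]=a;I[:440,450:790]=b
cv2.imwrite("pics/s6.png",I)
```

```text
t 8.2333 pos [0.568  0.2224 0.1587] F [ 0.1  0.2 -1.2] op 0.0641 q6 -1.16 tilt [-0.0043 -0.0014]
tool-y line yaw 83.04504586088375
tool x,y [-0.993  0.121  0.004] [ 0.121  0.993 -0.002]
[0.   0.   3.87] roll -0.1
[ 3.2  -0.    3.88] roll -0.1
```

View pics/s6.png

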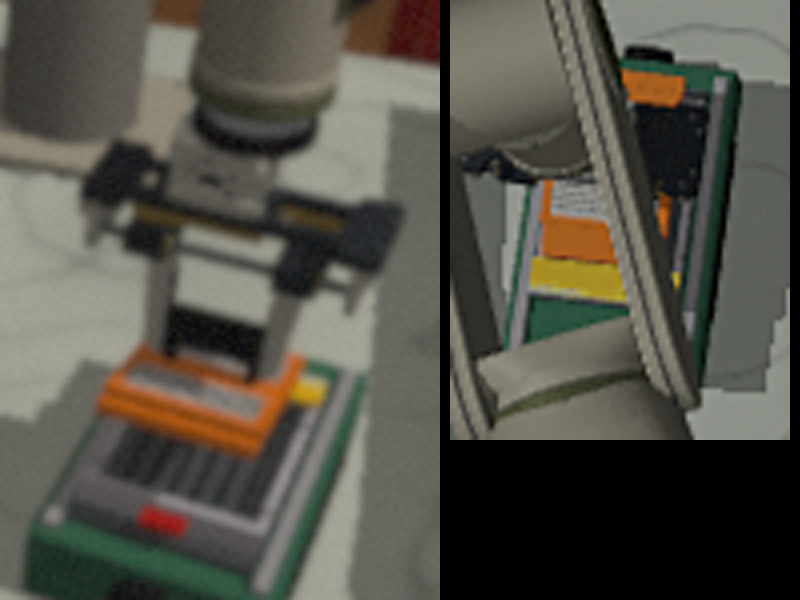

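The left crop shows the cassette tail-up over the seat. In the right crop the nose edge at about (583,262) looks close to the lip's front edge. I'll measure both, using the picture already taken.

Run:
```python
from h import *
t=load("t6.npz"); h=cv2.cvtColor(t["image"],cv2.COLOR_RGB2HSV)
e=np.array([.539,.2258,0]);ex=np.array([.9928,-.1201,0])
for u in(172,176,180):
    for v in range(208,232): 
        H=h[v,u]; 
        if v in(0,) : pass
    col=h[205:235,u]; print(u,[(205+i,*map(int,x)) for i,x in enumerate(col) if 8<=i<=24])
for v in(219,220,221): print(v,"nose z.119",(onz(t,176,v,.119)-e)@ex,"lip z.089",(onz(t,176,v,.089)-e)@ex)
```

```text
172 [(213, 14, 207, 164), (214, 14, 208, 164), (215, 14, 206, 165), (216, 14, 207, 164), (217, 14, 206, 166), (218, 14, 208, 172), (219, 11, 183, 106), (220, 25, 195, 150), (221, 24, 200, 171), (222, 24, 199, 168), (223, 24, 198, 167), (224, 24, 202, 167), (225, 24, 197, 168), (226, 26, 195, 170), (227, 30, 92, 167), (228, 35, 23, 131), (229, 129, 34, 76)]
176 [(213, 14, 207, 165), (214, 14, 206, 165), (215, 14, 205, 164), (216, 14, 209, 165), (217, 14, 209, 166), (218, 14, 211, 168), (219, 12, 186, 144), (220, 23, 186, 140), (221, 24, 199, 164), (222, 23, 196, 169), (223, 24, 197, 168), (224, 24, 198, 167), (225, 24, 199, 168), (226, 25, 202, 167), (227, 27, 111, 163), (228, 28, 86, 164), (229, 24, 68, 108)]
180 [(213, 14, 207, 165), (214, 14, 207, 165), (215, 14, 208, 164), (216, 14, 207, 165), (217, 14, 210, 165), (218, 13, 209, 166), (219, 13, 210, 170), (220, 15, 164, 126), (221, 25, 188, 155), (222, 25, 200, 170), (223, 25, 200, 167), (224, 25, 196, 168), (225, 25, 197, 167), (226, 24, 197, 168), (227, 25, 200, 168), (228, 25, 204, 176), (229, 23, 123, 135)]
219 nose z.119 -0.04620048471213652 lip z.089 -0.04379695350563125
220 nose z.119 -0.04949800484873057 lip z.089 -0.04716146945361699
221 nose z.119 -0.05279320102381638 lip z.089 -0.05052361422410183
```

>>> play_rows(targets=[-0.6,0,0,0,-1.2,0,0,0,-1.2,0,1,0,-1.2,0,2,0,-1.2,0,3,0,-1.2,0,3.6,0,-1.2,0,3.6,0,-1.2,0,3.6,0])

```text
t: 9.0
tool_pos: [0.5792, 0.222, 0.1246]
orientation: [-0.188, -3.134, 0.001]
force: [1.0, 0.2, -1.1]
opening: 0.0643
gripper_force: 30.0
```

>>> play_rows(targets=[0,0,0.2,0,0,0,0.4,0,0,0,0.4,0])

```text
t: 9.25
tool_pos: [0.5802, 0.2221, 0.1218]
orientation: [0.188, 3.136, 0.0]
force: [-0.4, -0.6, -2.1]
opening: 0.0637
gripper_force: 30.0
```

>>> play_rows(targets=[0,0,0.2,0,0,0,0.3,0,0,0,0.3,0])

```text
t: 9.5
tool_pos: [0.5799, 0.2221, 0.1185]
orientation: [-0.188, -3.136, 0.0]
force: [-0.3, 0.3, -2.1]
opening: 0.0637
gripper_force: 30.0
```

>>> play_rows(targets=[0,0,0.1,0,0,0,0.2,0,0,0,0.2,0])

```text
t: 9.75
tool_pos: [0.5799, 0.2221, 0.1165]
orientation: [-0.188, -3.136, 0.0]
force: [0.4, 0.1, -1.8]
opening: 0.0635
gripper_force: 30.0
```

>>> play_rows(targets=[0,0,0.1,0,0,0,0.2,0,0,0,0.2,0])

```text
t: 10.0
tool_pos: [0.5799, 0.2221, 0.1145]
orientation: [-0.188, -3.136, 0.0]
force: [0.2, 0.5, -1.2]
opening: 0.064
gripper_force: 30.0
```

>>> play_rows(targets=[0,0,0.1,0,0,0,0.2,0,0,0,0.2,0])

```text
t: 10.25
tool_pos: [0.5799, 0.222, 0.1125]
orientation: [-0.188, -3.136, 0.0]
force: [-0.2, 0.4, -1.9]
opening: 0.064
gripper_force: 30.0
```

>>> play_rows(targets=[0,0,0.1,0,0,0,0.2,0,0,0,0.2,0])

```text
t: 10.5
tool_pos: [0.5799, 0.2221, 0.1105]
orientation: [-0.188, -3.136, 0.0]
force: [0.2, 0.4, -2.2]
opening: 0.0636
gripper_force: 30.0
```

Run:
```python
from h import *
from plant import eyes
go(E(.029,.12),E(-.003,.12))
c=eyes.read_camera("scene"); t=eyes.read_camera("top")
np.savez("s7.npz",**c);np.savez("t7.npz",**t)
a=cv2.resize(c["image"][110:240,300:390,::-1],None,fx=4.6,fy=4.6,interpolation=cv2.INTER_CUBIC)
b=cv2.resize(t["image"][160:250,155:220,::-1],None,fx=5,fy=5,interpolation=cv2.INTER_CUBIC)
I=np.zeros((600,800,3),np.uint8);I[:a.shape[0],:a.shape[1]]=a;I[:450,450:775]=b
cv2.imwrite("pics/s7.png",I)
```

```text
t 10.5 pos [0.5799 0.2221 0.1105] F [ 0.2  0.4 -2.2] op 0.0636 q6 -1.17 tilt [-0.0003 -0.0001]
tool-y line yaw 83.13916123492295
tool x,y [-0.993  0.119  0.   ] [ 0.119  0.993 -0.   ]
[ 1.21 -0.12 -0.95] roll 0.0
[ 4.41 -0.12 -0.95] roll 0.0
```

View pics/s7.png

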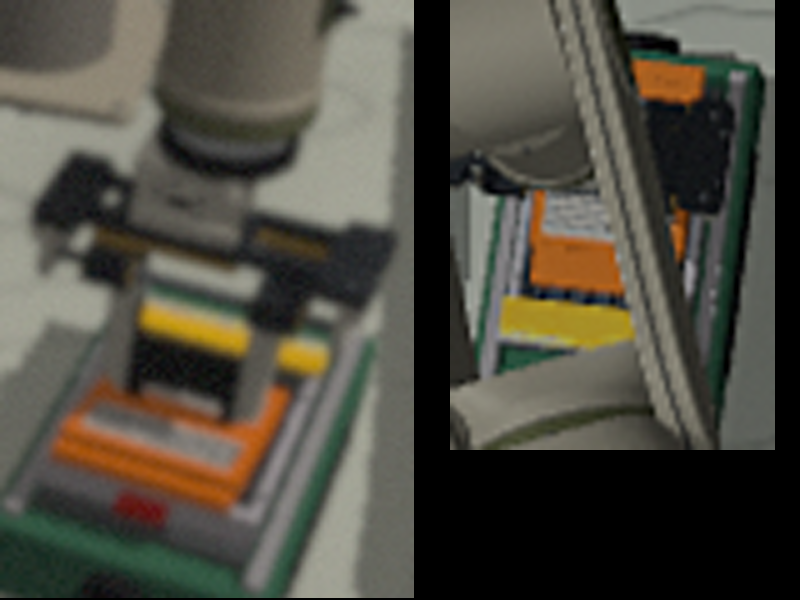

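The cassette is over the seat, level across the width. The nose edge is at row 290 in the right crop, just in front of the lip edge at row 300. Its sides sit inside the frame walls. From here on I go by feel: lower until the nose touches the floor.

>>> play_rows(targets=[0,0,0.1,0,0,0,0.2,0,0,0,0.2,0])

```text
t: 10.85
tool_pos: [0.5799, 0.2221, 0.1085]
orientation: [-0.188, -3.136, 0.0]
force: [0.3, 0.3, -0.9]
opening: 0.0639
gripper_force: 30.0
```

>>> play_rows(targets=[0,0,0.1,0,0,0,0.2,0,0,0,0.2,0])

```text
t: 11.1
tool_pos: [0.5803, 0.2221, 0.1071]
orientation: [0.188, 3.135, 0.0]
force: [-0.4, 0.0, 0.9]
opening: 0.0639
gripper_force: 30.0
```

>>> play_rows(targets=[0,0,-0.2,0,0.5,0,-0.2,0,1,0,-0.2,0,1.5,0,-0.2,0,2,0,-0.2,0,2.2,0,-0.2,0,2.2,0,-0.2,0])

```text
t: 11.68
tool_pos: [0.5575, 0.2249, 0.1087]
orientation: [-0.187, -3.136, 0.0]
force: [-0.4, 0.6, -1.0]
opening: 0.0637
gripper_force: 30.0
```

>>> play_rows(targets=[0.2,0,0,0,0.3,0,0,0,0.3,0,0,0])

```text
t: 11.93
tool_pos: [0.5551, 0.2251, 0.1088]
orientation: [-0.188, -3.136, -0.0]
force: [-0.2, 0.4, -1.0]
opening: 0.0637
gripper_force: 30.0
```

>>> play_rows(targets=[0.2,0,0,0,0.3,0,0,0,0.3,0,0,0])

```text
t: 12.18
tool_pos: [0.5521, 0.2255, 0.1087]
orientation: [-0.188, -3.136, 0.0]
force: [-0.8, 0.2, -1.6]
opening: 0.0639
gripper_force: 30.0
```

>>> play_rows(targets=[0.1,0,0,0,0.2,0,0,0,0.2,0,0,0])

```text
t: 12.43
tool_pos: [0.5501, 0.2257, 0.1087]
orientation: [-0.188, -3.136, 0.0]
force: [-0.0, -0.0, -1.6]
opening: 0.0634
gripper_force: 30.0
```

>>> play_rows(targets=[0.1,0,0,0,0.2,0,0,0,0.2,0,0,0])

```text
t: 12.68
tool_pos: [0.5488, 0.2259, 0.1092]
orientation: [0.188, 3.134, 0.0]
force: [3.1, 0.2, -2.2]
opening: 0.0643
gripper_force: 30.0
```

>>> play_rows(targets=[0.1,0,0,0,0.1,0,0,0])

```text
t: 12.85
tool_pos: [0.5485, 0.226, 0.1095]
orientation: [0.188, 3.133, 0.0]
force: [5.2, -1.7, -1.8]
opening: 0.0636
gripper_force: 30.0
```

Run:
```python
from h import *
from plant import eyes
go(E(.0,.11))
t=eyes.read_camera("top"); s=eyes.read_camera("scene"); np.savez("t8.npz",**t); np.savez("s8.npz",**s)
h=cv2.cvtColor(t["image"],cv2.COLOR_RGB2HSV)
for u in(174,178):print(u,[(v,int(h[v,u,0]),int(h[v,u,2])) for v in range(206,230)])
```

```text
t 12.85 pos [0.5485 0.226  0.1095] F [ 5.2 -1.7 -1.8] op 0.0636 q6 -1.15 tilt [0.0029 0.0001]
tool-y line yaw 83.14100675108939
tool x,y [-0.993  0.119 -0.003] [0.119 0.993 0.   ]
[ 0.94 -0.13 -0.05] roll 0.0
174 [(206, 26, 56), (207, 24, 112), (208, 30, 72), (209, 30, 143), (210, 75, 135), (211, 30, 146), (212, 75, 127), (213, 30, 132), (214, 75, 141), (215, 19, 150), (216, 11, 164), (217, 14, 165), (218, 14, 164), (219, 12, 159), (220, 25, 165), (221, 25, 167), (222, 24, 167), (223, 24, 167), (224, 25, 166), (225, 25, 167), (226, 25, 169), (227, 26, 157), (228, 33, 150), (229, 28, 99)]
178 [(206, 23, 80), (207, 30, 50), (208, 60, 42), (209, 60, 120), (210, 30, 135), (211, 24, 137), (212, 40, 123), (213, 21, 150), (214, 40, 128), (215, 84, 148), (216, 12, 161), (217, 14, 166), (218, 14, 151), (219, 13, 159), (220, 20, 163), (221, 24, 165), (222, 25, 167), (223, 24, 167), (224, 24, 167), (225, 24, 166), (226, 24, 167), (227, 27, 170), (228, 28, 176), (229, 26, 123)]
```

The stop is felt: 5.2 N after the expected 31 mm travel, and the picture numbers show the tongue under the lip. Now swing the tail down along the arc about the nose, with a lighter grip.

>>> play_rows(targets=[0,0,0.2,0,-0.1,0,0.35,0,-0.2,0,0.5,0,-0.3,0,0.65,0,-0.3,0,0.65,0], grip_force=20)

```text
t: 13.37
tool_pos: [0.5512, 0.226, 0.1028]
orientation: [0.188, 3.134, 0.001]
force: [5.0, 1.0, 4.0]
opening: 0.0637
gripper_force: 20.0
```

>>> play_rows(targets=[-0.1,0,0.1,0,-0.2,0,0.2,0,-0.25,0,0.3,0,-0.3,0,0.4,0,-0.3,0,0.4,0])

```text
t: 13.78
tool_pos: [0.5533, 0.2254, 0.0981]
orientation: [-0.188, -3.136, -0.0]
force: [4.0, 1.1, 3.8]
opening: 0.064
gripper_force: 20.0
```

```bash
cat > m.py <<'E'
from h import *
from plant import eyes
import sys
go(E(.0,.11))
s=eyes.read_camera("scene"); np.savez(sys.argv[1],**s)
h=cv2.cvtColor(s["image"],cv2.COLOR_RGB2HSV)
m=cv2.inRange(h,(5,140,70),(18,255,255)); m[:,:295]=0;m[:,400:]=0;m[:120]=0
m=cv2.morphologyEx(m,cv2.MORPH_CLOSE,np.ones((5,5)))
c=max(cv2.findContours(m,0,2)[0],key=cv2.contourArea)
print("poly",cv2.approxPolyDP(c,2,True)[:,0].tolist())
r=cv2.inRange(h,(0,150,60),(4,255,255))|cv2.inRange(h,(175,150,60),(180,255,255)); r[:,:300]=0;r[:,380:]=0;r[:150]=0
v,u=np.nonzero(r);print("red",len(u),(u.min(),u.max(),v.min(),v.max()) if len(u) else 0)
ex=np.array([.9928,-.1201,0]);ey=np.array([.1201,.9928,0]);n=np.array([.539,.2258,.068])-.067*ex
for th in(0,.05,.1,.13,.2):
    f=lambda x,z,y:n+ex*((x+.08)*np.cos(th)-z*np.sin(th))+ey*y+np.array([0,0,(x+.08)*np.sin(th)+z*np.cos(th)])
    print(th,*[proj(s,f(.08,z,y)).round(1) for z in(0,.008) for y in(-.052,.052)],"mid",*[proj(s,f(.068,.014,y)).round(1) for y in(-.052,.052)])
print("catch tip",proj(s,n+ex*.1575+[0,0,.0105]).round(1),"wall top inner",*[proj(s,n+ex*.1615+ey*y+[0,0,.021]).round(1) for y in(-.05,.05)])
E
python3 m.py s9.npz
```

```text
t 13.7833 pos [0.5533 0.2254 0.0981] F [4.  1.1 3.8] op 0.064 q6 -1.15 tilt [-0.0001  0.0002]
tool-y line yaw 83.13862072636597
tool x,y [-0.993  0.119  0.   ] [0.119 0.993 0.   ]
[ 1.42 -0.13 -1.19] roll 0.0
poly [[365, 191], [361, 190], [357, 199], [324, 191], [315, 207], [352, 218]]
red 52 (np.int64(325), np.int64(336), np.int64(217), np.int64(223))
0 [312.1 212.9] [349.2 224.7] [312.3 210.7] [349.7 222.5] mid [314.1 206.5] [351.3 218.1]
0.05 [312.4 210.7] [349.7 222.5] [312.7 208.4] [350.2 220.2] mid [314.4 204.2] [351.8 215.8]
0.1 [312.7 208.3] [350.2 220.1] [313.1 206. ] [350.8 217.7] mid [314.9 201.9] [352.4 213.5]
0.13 [313.  206.9] [350.6 218.7] [313.4 204.5] [351.2 216.2] mid [315.1 200.5] [352.8 212. ]
0.2 [313.6 203.4] [351.4 215.1] [314.1 200.8] [352.1 212.5] mid [315.8 197.1] [353.7 208.6]
catch tip [331.1 215.3] wall top inner [313.3 207.7] [349.5 219. ]
```

Run:
```python
from h import *
for f in("s7.npz","s9.npz"):
    s=load(f);h=cv2.cvtColor(s["image"],cv2.COLOR_RGB2HSV)
    for u in(320,344): print(f,u,[(v,*map(int,h[v,u][[0,2]])) for v in range(192,228)])
ex=np.array([.9928,-.1201,0]);ey=np.array([.1201,.9928,0]);n=np.array([.539,.2258,.068])-.067*ex; s=load("s9.npz")
for th in(0,.03,.06,.1,.13):
    f=lambda x,z,y:n+ex*((x+.08)*np.cos(th)-z*np.sin(th))+ey*y+np.array([0,0,(x+.08)*np.sin(th)+z*np.cos(th)])
    for u in(320,344):
        o=[]
        for x,z in((.056,.014),(.068,.014),(.068,.008),(.08,.008),(.08,0)):
            a,b=proj(s,f(x,z,-.052)),proj(s,f(x,z,.052)); o.append(round(a[1]+(b[1]-a[1])*(u-a[0])/(b[0]-a[0]),1))
        print(th,u,"pleat end, mid edge, step foot, tail top, tail bottom",o)
```

```text
s7.npz 320 [(192, 6, 94), (193, 9, 102), (194, 10, 108), (195, 11, 112), (196, 12, 113), (197, 11, 109), (198, 10, 102), (199, 10, 100), (200, 12, 108), (201, 11, 128), (202, 10, 151), (203, 11, 167), (204, 11, 170), (205, 12, 157), (206, 14, 146), (207, 13, 149), (208, 13, 167), (209, 13, 168), (210, 13, 145), (211, 11, 124), (212, 10, 101), (213, 8, 94), (214, 0, 87), (215, 170, 86), (216, 0, 83), (217, 160, 79), (218, 20, 68), (219, 150, 58), (220, 90, 51), (221, 150, 42), (222, 60, 40), (223, 65, 41), (224, 70, 48), (225, 75, 59), (226, 76, 74), (227, 74, 81)]
s7.npz 344 [(192, 15, 21), (193, 71, 27), (194, 30, 22), (195, 30, 38), (196, 18, 68), (197, 14, 103), (198, 11, 119), (199, 10, 125), (200, 10, 123), (201, 13, 132), (202, 12, 153), (203, 10, 163), (204, 11, 154), (205, 14, 134), (206, 19, 124), (207, 17, 127), (208, 16, 135), (209, 13, 143), (210, 11, 160), (211, 11, 173), (212, 12, 167), (213, 13, 147), (214, 13, 140), (215, 13, 158), (216, 14, 169), (217, 13, 160), (218, 13, 137), (219, 11, 117), (220, 9, 99), (221, 9, 92), (222, 0, 85), (223, 0, 82), (224, 173, 83), (2
[... 2062 characters left out ...]
4(212.9), np.float64(214.8), np.float64(217.7), np.float64(220.2)]
0.1 320 pleat end, mid edge, step foot, tail top, tail bottom [np.float64(200.9), np.float64(203.5), np.float64(205.4), np.float64(208.1), np.float64(210.6)]
0.1 344 pleat end, mid edge, step foot, tail top, tail bottom [np.float64(208.2), np.float64(210.9), np.float64(212.8), np.float64(215.6), np.float64(218.2)]
0.13 320 pleat end, mid edge, step foot, tail top, tail bottom [np.float64(199.5), np.float64(202.0), np.float64(203.9), np.float64(206.5), np.float64(209.1)]
0.13 344 pleat end, mid edge, step foot, tail top, tail bottom [np.float64(206.8), np.float64(209.4), np.float64(211.3), np.float64(214.0), np.float64(216.6)]
```

The shading edges put the tilt at about 0.09 rad. The tail is inside the far wall, resting on the catch bevel, and the nose is still at the stop. Now release, rise, and press near the tail with closed fingers.

>>> play_rows(targets=[0,0,0,0,0,0,0,0,0,0,0,0,0,0,0,0,0,0,-3,0,0,0,-6,0,0,0,-6,0], grip=9.3)

```text
t: 14.42
tool_pos: [0.5561, 0.2262, 0.1647]
orientation: [0.187, 3.128, 0.004]
force: [0.2, 0.4, 1.4]
opening: 0.093
gripper_force: 0.0
```

```bash
python3 m.py s10.npz | head -7
python3 - <<'E'
from h import *
s=load("s10.npz");h=cv2.cvtColor(s["image"],cv2.COLOR_RGB2HSV)
for u in(320,344): print(u,[(v,*map(int,h[v,u][[0,2]])) for v in range(198,222)])
go(E(.071,.15),E(.071,.11))
E
```

```text
t 14.4167 pos [0.5561 0.2262 0.1647] F [0.2 0.4 1.4] op 0.093 q6 -1.15 tilt [0.0077 0.0024]
tool-y line yaw 83.14308453024317
tool x,y [-0.993  0.119 -0.007] [0.119 0.993 0.003]
[ 1.73 -0.27  5.46] roll 0.0
poly [[330, 181], [315, 207], [352, 218], [365, 191], [355, 189], [360, 192], [357, 199], [331, 194], [328, 191], [332, 183]]
red 52 (np.int64(325), np.int64(335), np.int64(217), np.int64(223))
0 [312.1 212.9] [349.2 224.7] [312.3 210.7] [349.7 222.5] mid [314.1 206.5] [351.3 218.1]
320 [(198, 12, 174), (199, 10, 180), (200, 11, 181), (201, 10, 182), (202, 11, 185), (203, 12, 176), (204, 13, 154), (205, 13, 140), (206, 13, 152), (207, 13, 170), (208, 12, 170), (209, 9, 151), (210, 9, 138), (211, 8, 135), (212, 175, 123), (213, 170, 100), (214, 0, 86), (215, 158, 84), (216, 0, 81), (217, 10, 82), (218, 0, 72), (219, 150, 63), (220, 110, 63), (221, 45, 53)]
344 [(198, 13, 165), (199, 12, 178), (200, 11, 180), (201, 10, 164), (202, 12, 143), (203, 18, 128), (204, 25, 122), (205, 17, 130), (206, 18, 135), (207, 15, 148), (208, 11, 162), (209, 10, 177), (210, 11, 180), (211, 13, 163), (212, 13, 146), (213, 13, 144), (214, 14, 163), (215, 12, 172), (216, 11, 163), (217, 7, 147), (218, 5, 143), (219, 176, 135), (220, 15, 113), (221, 173, 96)]
t 14.4667 pos [0.5555 0.2261 0.1624] F [0.1 0.2 1.1] op 0.0932 q6 -1.15 tilt [0.0062 0.0019]
tool-y line yaw 83.14429481422381
tool x,y [-0.993  0.119 -0.006] [0.119 0.993 0.003]
[-5.46 -0.23  1.27] roll 0.0
[-5.44 -0.24  5.27] roll 0.0
```

>>> play_rows(targets=[-2,0,0,0,-4,-0.2,0,0,-5.4,-0.2,0,0,-5.4,-0.2,1.5,0,-5.4,-0.2,3.5,0,-5.4,-0.2,5,0,-5.4,-0.2,5.3,0,-5.4,-0.2,5.3,0], grip=0)

```text
t: 15.13
tool_pos: [0.6047, 0.2164, 0.1025]
orientation: [-0.188, -3.131, 0.002]
force: [-0.6, 0.3, 0.1]
opening: 0.0441
gripper_force: 0.0
```

>>> play_rows(targets=[0,0,0.3,0,0,0,0.6,0,0,0,0.9,0,0,0,0.9,0])

```text
t: 15.47
tool_pos: [0.6067, 0.217, 0.0964]
orientation: [0.188, 3.136, 0.0]
force: [0.0, 0.2, -0.0]
opening: 0.0179
gripper_force: 0.0
```

>>> play_rows(targets=[-0.5,-0.1,0,0,-0.5,-0.1,0.2,0,-0.5,-0.1,0.4,0,-0.5,-0.1,0.4,0])

```text
t: 15.8
tool_pos: [0.6129, 0.2154, 0.0936]
orientation: [0.188, 3.133, 0.001]
force: [0.8, -0.4, 3.3]
opening: 0.0004
gripper_force: 2.0
```

>>> play_rows(targets=[0,0,0.2,0,0,0,0.4,0,0,0,0.4,0])

```text
t: 16.05
tool_pos: [0.6123, 0.2154, 0.0889]
orientation: [0.188, 3.134, 0.001]
force: [2.0, 0.6, 2.5]
opening: 0.0008
gripper_force: 1.4
```

>>> play_rows(targets=[0,0,0.2,0,0,0,0.4,0,0,0,0.4,0])

```text
t: 16.3
tool_pos: [0.611, 0.2152, 0.0835]
orientation: [-0.188, -3.135, 0.001]
force: [-0.3, -0.7, 0.0]
opening: 0.0003
gripper_force: 0.0
```

>>> play_rows(targets=[0,0,0.1,0,0,0,0.2,0,0,0,0.3,0,0,0,0.3,0])

```text
t: 16.63
tool_pos: [0.6108, 0.2152, 0.0823]
orientation: [-0.188, -3.135, 0.001]
force: [-6.5, -1.8, 12.7]
opening: 0.0002
gripper_force: 6.1
```

The force dropped to zero at 83.5 mm (the snap), then rose firmly at 82.3 mm, the flat height. I'll rise and check.

>>> play_rows(targets=[0,0,-1,0,0,0,-4,0,0,0,-8,0,0,0,-12,0,0,0,-15,0,0,0,-15,0,0,0,-15,0])

```text
t: 17.22
tool_pos: [0.6128, 0.2157, 0.2345]
orientation: [0.188, 3.131, 0.003]
force: [-0.4, 0.6, -1.1]
opening: 0.0004
gripper_force: 0.0
```

```bash
python3 m.py s11.npz
python3 - <<'E'
from h import *
s=load("s11.npz");h=cv2.cvtColor(s["image"],cv2.COLOR_RGB2HSV)
for u in(320,331,344): print(u,[(v,*map(int,h[v,u][[0,2]])) for v in range(200,226)])
E
```

```text
t 17.2167 pos [0.6128 0.2157 0.2345] F [-0.4  0.6 -1.1] op 0.0004 q6 -1.19 tilt [0.005  0.0014]
tool-y line yaw 83.14157805513226
tool x,y [-0.993  0.119 -0.005] [0.119 0.993 0.002]
[ 7.51  0.09 12.42] roll 0.0
poly [[331, 182], [316, 207], [353, 218], [365, 191]]
red 55 (np.int64(325), np.int64(335), np.int64(217), np.int64(223))
0 [312.1 212.9] [349.2 224.7] [312.3 210.7] [349.7 222.5] mid [314.1 206.5] [351.3 218.1]
0.05 [312.4 210.7] [349.7 222.5] [312.7 208.4] [350.2 220.2] mid [314.4 204.2] [351.8 215.8]
0.1 [312.7 208.3] [350.2 220.1] [313.1 206. ] [350.8 217.7] mid [314.9 201.9] [352.4 213.5]
0.13 [313.  206.9] [350.6 218.7] [313.4 204.5] [351.2 216.2] mid [315.1 200.5] [352.8 212. ]
0.2 [313.6 203.4] [351.4 215.1] [314.1 200.8] [352.1 212.5] mid [315.8 197.1] [353.7 208.6]
catch tip [331.1 215.3] wall top inner [313.3 207.7] [349.5 219. ]
320 [(200, 10, 170), (201, 11, 176), (202, 10, 177), (203, 10, 173), (204, 10, 171), (205, 10, 172), (206, 11, 178), (207, 11, 179), (208, 12, 166), (209, 9, 147), (210, 6, 139), (211, 0, 136), (212, 0, 124), (213, 168, 99), (214, 165, 86),
[... 292 characters left out ...]
 147), (208, 12, 156), (209, 10, 172), (210, 10, 182), (211, 12, 175), (212, 10, 155), (213, 8, 139), (214, 5, 142), (215, 0, 132), (216, 176, 121), (217, 179, 121), (218, 0, 134), (219, 1, 151), (220, 0, 147), (221, 1, 137), (222, 1, 110), (223, 179, 82), (224, 2, 58), (225, 160, 50)]
344 [(200, 13, 137), (201, 13, 163), (202, 12, 179), (203, 11, 181), (204, 11, 169), (205, 11, 153), (206, 18, 138), (207, 19, 137), (208, 19, 137), (209, 14, 132), (210, 21, 137), (211, 14, 140), (212, 11, 155), (213, 10, 170), (214, 11, 179), (215, 12, 175), (216, 10, 157), (217, 9, 140), (218, 5, 141), (219, 4, 134), (220, 168, 115), (221, 30, 91), (222, 0, 84), (223, 150, 80), (224, 158, 81), (225, 0, 76)]
```

The pleat edge now lies at the row predicted for zero tilt, the tail ledge is hidden behind the wall, and the arm is clear. I'm handing it in.

```bash
python3 -c "
from plant import workorder; print(workorder.close_job())"
```

```text
the job is handed in; nothing more can be done
None
```

The orange cassette is in the extractor: nose at the stop (about 5 N), catch snapped (felt as the force dropping to zero), and it lies flat by camera and by touch; handed in at about 17 s with the arm clear.

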